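Roll the baking stone home against the rack's stop

ROBOT

A 6-joint arm with a two-finger parallel gripper is mounted at the origin on the work surface. World frame = base frame: x ahead of the robot, y to its left, z up, the work surface at z = 0. Lengths are in m, angles in rad, forces in N, time in s.
With the tool pointing down it reaches from about 0.375 to 0.9 m from the base axis. Payload 3.1 kg.
Tool frame: the origin (TCP) lies midway between the tips of the shut fingers; the grasp point (between the pads) lies robot.grip_depth behind it (robot.grip_depth is the distance from the TCP to the grasp point, in m); z points along the fingers, y is the line along which they close (so a half turn about z gives the same grasp; the last joint's range is limited). The gripper opens to 87 mm and grips with 3 to 60 N. Pads are 19 mm wide; open, the fingers measure 117 mm over their backs; the gripper's body (75 mm by 190 mm) begins 51 mm behind the grasp point.
Start: joints at [1.089, 0.527, 1.433, -0, 1.181, -0.178], TCP at [0.186, 0.597, 0.183] pointing down, gripper open.
Joint ranges: [-3.08, 3.08], [-0.75, 2.2], [0.22, 2.44], [-1.43, 4.57], [0, 2.65], [-2.85, 2.85]. Speed limits (rad/s): [2.79, 2.79, 3.14, 3.14, 3.14, 3.14].

INTERFACE

Orientations are given as a unit quaternion [x, y, z, w].
In Python, from rig import robot gives the robot as it stands.
- The arm moves only by the shell command python3 -m creep [OPENING] [FORCE], which reads ROWS from standard input. ROWS is a JSON list that holds a single list of rows (three levels of brackets), with 1 to 20 rows, each of 4 numbers: dx, dy, dz in m, then a turn about the tool's z in rad; each row shifts and turns the commanded pose from where the row before left it, along the tool's axes as they then stand; what a row does not reach is not made up. A row lasts 1/12 s, in which the tool goes at most 0.0417 m and 0.125 rad, less where a joint would pass 70% of its speed; a pose out of reach is approached as far as the arm can. OPENING is the finger opening in m, set as the command begins (- or left out keeps the last). The fingers move at their own pace and stop on an object; FORCE is the grip in N (left out, the last holds). Time passes only in rows, so rows that do not move let the fingers close. It prints the time, the measured TCP pose, the force, the opening and the grip force at its end. Input that does not fit is refused with a message, and nothing moves.
- robot.get_obs(): the state, without advancing time (a new reading comes with each control period).
- robot.camera(name): name is "side" or "top" or "wrist"; returns a dict with "img" (420x560x3 uint8, red, green, blue), "fx", "fy", "cx", "cy" (pixels), "k1" (the pictures are not rectified: a ray, as slopes to the right and down, at radius r is drawn at 1 + k1 r^2 times it, then the intrinsics apply), "xyz" and "attitude" of the camera in the world. Camera axes: x right, y down, z forward; pixel columns grow to the right and rows downward; lengths in m; the calibration is good to about 2 mm. A picture is of the moment at which its call begins. There is no depth.
- robot.hand_in(): hands the job in; it is judged then, once.
The state is a dict: "time": time; "q": joint angles; "joint_velocities": joint speeds; "joint_torque": joint torques, N m; "position": TCP position; "tool_rot": TCP orientation; "ft_force": force on the tool from outside, world axes, zero at the start; "moment": the same for the moment, N m; "grip_width": finger opening in m; "grip_force": force on a finger pad.
Only numpy, scipy, OpenCV 4.12 (cv2) and the standard library are available. Lean on these libraries where they do the work, as an engineer would, in place of code of your own. Each camera call takes 0.05 s, during which the arm holds its last target. There are 200 camera calls.

TASK

Put the small round baking stone away: roll it on its rim along the board and in over the rack's low front bar, into the slot farthest from the robot, and on until it is fully home, against that slot's rear stop, and seat it there with one light push of about 10 N; then let go, leaving it upright. Roll it all the way with its rim down (no dragging, no carrying, never tipping it over) and feel for the stop gently, because the stone's rim chips if it is pressed hard onto the board or against the rack. Leave the other things as they are.

Things in the scene. Friction and masses are not known exactly. Their poses are not given: they have to be found in the camera images.
- stone: Pale grey-beige stone disc with baking stains, 150 mm across, 26 mm thick, 0.7 to 0.95 kg, standing free on its rim, roughly edge-on to the rack. Origin at its centre, 75 mm above the board; x is the disc's level axis; y, z turn as it rolls, z up at first. It topples beyond 9 degrees of lean; rolling, it slows by itself. The rim chips above 30 N of contact force (weight included).
- rack: Fixed steel wire rack with three slots for round things on edge. Origin on the board's top under the slot farthest from the robot; z up. Slots run along y (within 11 degrees of world +y); the stone goes in towards +y. Slots at x = 0, -40, -80 mm, between hoops of 6 mm wire at x = 20, -20, -60, -100 mm (34 mm clear), each from y = -36 to 73 mm, 65 mm high.
- front_bar (a point): Front bar of the far slot, which the stone must roll over: 6 mm wire lying on the board along the rack's x, 6 mm high. The point is its centre line at rack x = 0, y = -33 mm, 3 mm above the board. Past it the slot's floor is the bare board.
- stop_zone (a point): Where the far slot's rear stop may be: a rubber-sleeved 8 mm cross bar, 120 mm above the board, on two uprights clamped to the rails; it does not move. It meets the rim 43 mm above the stone's centre. Touching it, the stone's centre is somewhere from this point (rack x = 0, y = 0, 75 mm up) to 16 mm farther along +y: the setting is not measured, feel for it.
- board: Fixed level maple board, 420 x 860 mm, 20 mm thick, with a shallow groove near its edge (only looks; it is flush), on which everything stands. Origin under its centre, on the dark counter; its top is at world z = 0.020.
- round_board: Bystander: round wooden board, 150 mm across, 16 mm thick, on its rim in the rack's slot nearest the robot, 80 mm from the far slot; origin at its centre.
- cookies: Bystander: a loose cookie, 64 mm across, 20 mm high, lying beyond the stone's way; origin under its centre.
- jar: Bystander: closed amber glass jar, 60 mm in diameter, 85 mm high, standing on the robot's side of the stone's way; origin under its centre.
Mind the look-alikes: they are no part of the job. What is shaped like the stone but blue is not meant.

How it is judged:
On the way, in this order (a step that is already met when the one before it is completed fails the run):
1. the stone has rolled through a quarter turn while it travelled on its rim (angle between stone's own z axis and vertical above 1.2 rad and distance of stone from where it was at the start of the episode between 0.06 and 0.18 m), for 0.02 s.
2. the stone has rolled on to well over a third of a turn (angle between stone's own z axis and vertical above 2.3 rad and distance of stone from where it was at the start of the episode above 0.13 m), for 0.02 s.
3. the stone is down past the front bar in the far slot and pushed against the rear stop (y of stone in the frame of rack above -0.006 m and x of stone in the frame of rack between -0.008 and 0.008 m and height (world z) of stone below 0.0975 m and contact force between stone and rack_stop_c0 above 3.5 N), for 0.1 s.
At the end, for the whole second after the job is handed in: Stone on its rim on the board in the far slot, past the front bar, rim within 6 mm of the rear stop, centre within 8 mm of the slot's middle line, upright within 10 deg, in line with the slot within 11 deg, released and at rest (y of stone in the frame of rack above -0.006 m and x of stone in the frame of rack between -0.008 and 0.008 m and height (world z) of stone between 0.092 and 0.0975 m and horizontal distance between stone and rack_stop_c0 below 0.071 m and angle between stone's own x axis and vertical between 1.4 and 1.74 rad and angle between the x axis of stone and the x axis of rack, either way round below 0.2 rad and linear speed of stone below 0.02 m/s and contact force between the fingers and stone below 0.1 N); the robot touches nothing.
It fails at once if the stone leans more than 26 degrees from upright (angle between stone's own x axis and vertical below 1.12 rad or angle between stone's own x axis and vertical above 2.02 rad).
It fails at once if the stone is lifted: its centre is more than 93 mm above the board (height (world z) of stone above 0.113 m).
It fails at once if the stone's rim is pressed onto the board with more than 30 N (contact force between stone and board above 30 N).
It fails at once if the stone is pressed against the rack with more than 30 N (contact force between stone and rack above 30 N).
It fails at once if the round board, the cookie or the jar is moved by more than 15 mm (distance of any of round_board, cookies, jar from where it was at the start of the episode above 0.015 m).
It also fails if it takes over 72 s, if anything falls off the work surface, if the arm or the gripper's body presses on something with over 40 N, if the wrist force passes 120 N, or if a joint passes its speed limit or range.

## Working session

There is one attempt and no reset: what is moved stays moved. The work goes in short steps, Python scripts to look and compute and a shell command to move; the robot and the scene stay as the last step left them, time stands still between calls to the robot, and variables do not carry over. Pictures are saved under pics/ and viewed, at most 10 in all, crops included, and the job is handed in when it is done.

```bash
ls; mkdir -p pics; python3 - <<'E'
from rig import robot
import cv2,numpy as np
for n in ("side","top","wrist"):
    c=robot.camera(n); cv2.imwrite(f"pics/{n}0.png",c["img"][:,:,::-1])
    print(n,{k:(np.round(v,4).tolist() if k!="img" else 0) for k,v in c.items()})
a=[cv2.imread(f"pics/{n}0.png") for n in("side","top")]
o=robot.get_obs();print(o, robot.grip_depth)
E
```

```text
pics
side {'img': 0, 'fx': 529.7733, 'fy': 529.7733, 'cx': 280.8212, 'cy': 211.4609, 'k1': 0.024, 'xyz': [0.2142, -1.2867, 1.4337], 'attitude': [0.9289, -0.1027, 0.0426, -0.3533]}
top {'img': 0, 'fx': 495.7032, 'fy': 495.7032, 'cx': 284.6146, 'cy': 207.2884, 'k1': -0.1545, 'xyz': [0.3135, -0.1035, 1.3926], 'attitude': [-0.6993, 0.7124, -0.0401, 0.0435]}
wrist {'img': 0, 'fx': 324.2537, 'fy': 324.2537, 'cx': 278.3916, 'cy': 209.8082, 'k1': -0.0102, 'xyz': [0.1103, 0.6206, 0.3847], 'attitude': [0.7966, 0.5865, 0.086, 0.1184]}
{'time': 0.15, 'q': array([ 1.08951783e+00,  5.28270632e-01,  1.43363541e+00, -4.22996832e-05,
        1.18138799e+00, -1.78478560e-01]), 'joint_velocities': array([ 0.00111603, -0.0037369 , -0.00302757, -0.00118481,  0.00050339,
        0.00158772]), 'joint_torque': array([ 3.41052362e-05, -4.40432060e+01, -1.76842189e+01,  6.33017672e-02,
        5.51927648e-02, -1.06888119e-04]), 'position': array([0.18604142, 0.59599633, 0.18267669]), 'tool_rot': array([ 1.50814225e-01,  9.88561756e-01, -8.11160557e-04, -2.57058252e-04]), 'ft_force': array([ 0.42069942, -0.54783898, -0.1018835 ]), 'moment': array([ 0.07893233,  0.00923926, -0.03192604]), 'grip_force': 0.0, 'grip_width': 0.08728239325486867} 0.0187
```

View pics/side0.png

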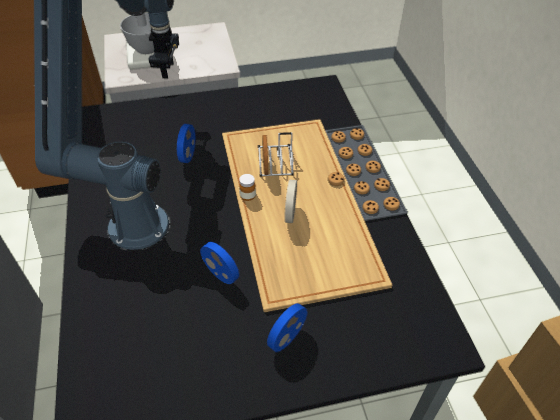

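View pics/top0.png

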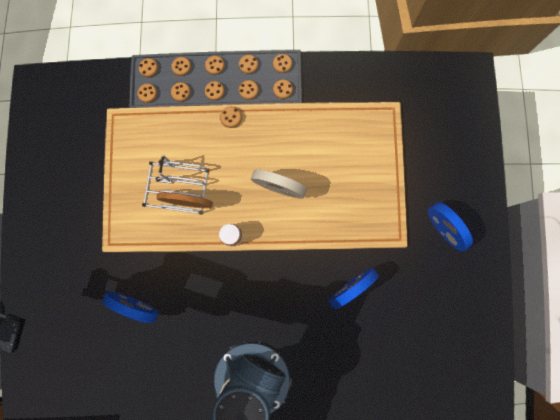

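Side: the pale grey disc on edge at (291,200), rack at (278,155), jar (248,187), loose cookie (336,178). Top: grey disc at (279,184), rack at (180,187), jar (230,234). Candidates for "round disc on edge": grey disc top (279,184), and blue discs at (450,226), (355,288), (130,306), plus brown round board in the rack (185,200). Only the grey one fits (pale grey-beige, on the board, edge-on to the rack). I'll confirm it in one crop.

```bash
cat > h.py <<'E'
import numpy as np,cv2
from rig import robot
from scipy.spatial.transform import Rotation as R
def ray(c,uv):
    K=np.array([[c["fx"],0,c["cx"]],[0,c["fy"],c["cy"]],[0,0,1.]])
    p=cv2.undistortPoints(np.array(uv,float).reshape(-1,1,2),K,np.array([c["k1"],0,0,0.]))[:,0]
    return R.from_quat(c["attitude"]).apply(np.c_[p,np.ones(len(p))])
def plane(c,uv,z):
    d=ray(c,uv);o=np.array(c["xyz"]);return o+d*((z-o[2])/d[:,2])[:,None]
def tri(c1,u1,c2,u2):
    d1=ray(c1,u1);d2=ray(c2,u2);out=[]
    for a,b in zip(d1,d2):
        A=np.c_[a,-b];s=np.linalg.lstsq(A,np.array(c2["xyz"])-c1["xyz"],rcond=None)[0]
        p=np.array(c1["xyz"])+a*s[0];q=np.array(c2["xyz"])+b*s[1];out.append(np.r_[(p+q)/2,np.linalg.norm(p-q)])
    return np.array(out)
def proj(c,P):
    v=R.from_quat(c["attitude"]).inv().apply(np.atleast_2d(P)-c["xyz"]);s=v[:,:2]/v[:,2:]
    s=s*(1+c["k1"]*(s**2).sum(1,keepdims=True));return s*[c["fx"],c["fy"]]+[c["cx"],c["cy"]]
def stone(c,win):
    x0,y0,x1,y1=win;h=cv2.cvtColor(c["img"],cv2.COLOR_RGB2HSV);m=((h[...,1]<75)&(h[...,2]>70)).astype(np.uint8)
    w=np.zeros_like(m);w[y0:y1,x0:x1]=m[y0:y1,x0:x1]
    w=cv2.morphologyEx(w,cv2.MORPH_OPEN,np.ones((3,3)))
    n,l,s,ce=cv2.connectedComponentsWithStats(w);i=1+np.argmax(s[1:,4]);return (l==i).astype(np.uint8),s[i],ce[i]
E
python3 - <<'E'
from h import *
t=robot.camera("top");s=robot.camera("side")
mt,st,ct=stone(t,(235,160,325,210));ms,ss,cs=stone(s,(270,170,315,235))
print(st,ct,ss,cs,tri(t,[ct],s,[cs]))
ys,xs=np.nonzero(mt);pts=np.c_[xs,ys]
r=cv2.minAreaRect(pts.astype(np.float32));print(r)
b=cv2.boxPoints(r);print(plane(t,b,.095).round(4))
a=cv2.resize(t["img"][140:250,130:320],None,fx=4,fy=4,interpolation=2);cv2.imwrite("pics/tc.png",a[:,:,::-1])
a=cv2.resize(s["img"][115:240,230:350],None,fx=4.8,fy=4.8,interpolation=2);cv2.imwrite("pics/sc.png",a[:,:,::-1])
E
```

```text
[252 170  54  28 826] [278.53631961 183.04116223] [285 180  12  43 401] [290.2967581  200.74314214] [[ 0.53104262 -0.08365105  0.09445625  0.00371742]]
((278.54998779296875, 182.84999084472656), (55.3398551940918, 17.076295852661133), 18.434946060180664)
[[ 0.5366 -0.007   0.095 ]
 [ 0.5802 -0.0218  0.095 ]
 [ 0.5301 -0.1606  0.095 ]
 [ 0.4871 -0.1453  0.095 ]]
```

View pics/tc.png

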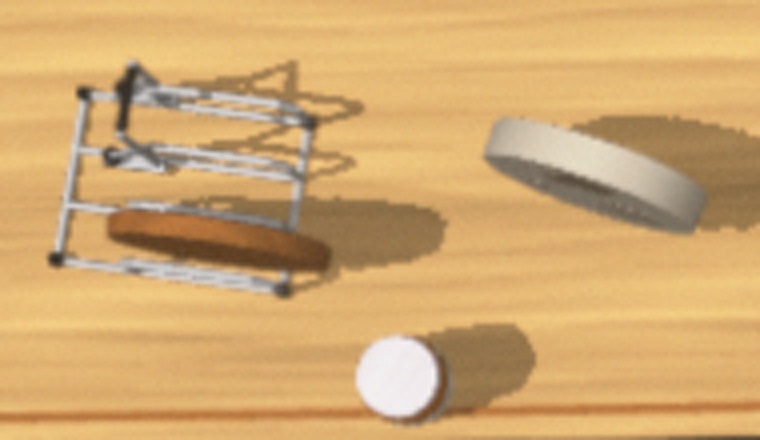

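View pics/sc.png

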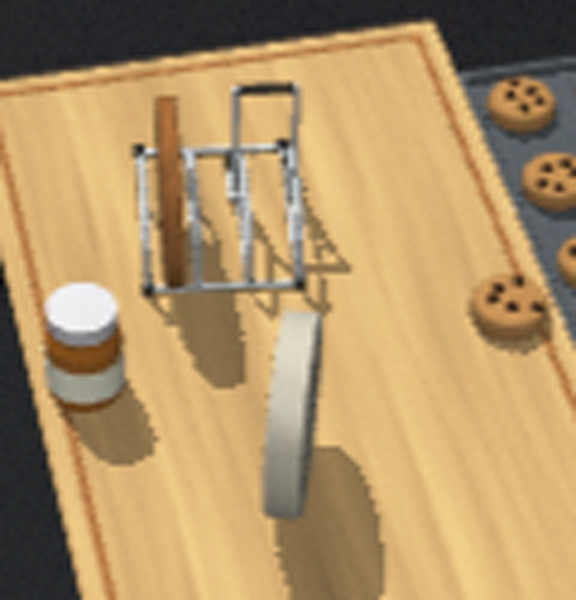

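The crop confirms the pale grey-beige disc standing free on edge (tc.png ~(595,175)), pointing into the far slot roughly. Rack corners are visible in both crops (e.g. front far (310,122) top, (300,285) side), and the stop bar at tc (127,100), sc (267,90).

```bash
python3 - <<'E'
from h import *
t=robot.camera("top");s=robot.camera("side")
ut=np.array([[310,122],[284,290],[83,93],[56,260],[133,66],[121,132]])/4.+[129.6,139.6]
us=np.array([[300,285],[149,290],[285,147],[140,150],[296,88],[236,90]])/4.8+[229.6,114.6]
P=tri(t,ut,s,us);print(P.round(4))
Q=plane(t,ut[:4],.023);print(Q.round(4)); print(proj(s,Q)-us[:4])
fx=((Q[0]-Q[1])+(Q[2]-Q[3]))/2;fy=((Q[2]-Q[0])+(Q[3]-Q[1]))/2
print("sizes",np.linalg.norm(Q[0]-Q[1]),np.linalg.norm(Q[2]-Q[3]),np.linalg.norm(Q[2]-Q[0]),np.linalg.norm(Q[3]-Q[1]))
print("yaw",np.arctan2(fx[1],fx[0]),np.arctan2(-fy[0],fy[1]))
yaw=np.arctan2(fx[1]-fy[0],fx[0]+fy[1]);ex=np.array([np.cos(yaw),np.sin(yaw),0]);ey=np.array([-ex[1],ex[0],0])
O=Q.mean(0)+40*1e-3*ex-.0185*ey;print("rack",O,yaw)
for f in ((.531,-.0837,.0945),): print("stone in rack",(np.array(f)-O)@ex,(np.array(f)-O)@ey)
# stone yaw: end columns of the silhouette: mean of outline near both ends at z=.095 by top rim line: upper edge fit
m,st,ct=stone(t,(235,160,325,210))
cols=np.arange(st[0]+6,st[0]+st[2]-6)
up=np.array([[c,np.nonzero(m[:,c])[0].min()-.5] for c in cols])
for z in(.095,.17):
    W=plane(t,up,z);p=np.polyfit(W[:,1],W[:,0],2);print(z,p, "slope mid",np.polyval(np.polyder(p),W[:,1].mean()))
mm,ss,cs=stone(s,(270,170,315,235))
rows=np.arange(ss[1],ss[1]+ss[3])
print([(r,np.nonzero(mm[r])[0].min(),np.nonzero(mm[r])[0].max()) for r in rows[::3]])
cv2.imwrite("pics/w.png",robot.camera("wrist")["img"][:,:,::-1])
E
```

```text
[[5.868e-01 1.193e-01 1.780e-02 9.000e-04]
 [4.675e-01 1.370e-01 2.020e-02 1.000e-04]
 [6.130e-01 2.842e-01 1.650e-02 5.000e-04]
 [4.920e-01 2.999e-01 2.230e-02 8.000e-04]
 [6.039e-01 2.172e-01 1.366e-01 3.000e-04]
 [5.585e-01 2.243e-01 1.373e-01 2.600e-03]]
[[0.5862 0.1184 0.023 ]
 [0.4672 0.1365 0.023 ]
 [0.6113 0.2824 0.023 ]
 [0.4915 0.2997 0.023 ]]
[[ 0.04744563 -0.82706411]
 [-0.0399318  -0.43300704]
 [-0.32818641 -0.85855466]
 [-0.21441335 -0.06110916]]
sizes 0.12032469711860697 0.12102392618775992 0.1658428205796052 0.16499831844031337
yaw -0.14752162550069245 -0.1498665201396179
rack [0.57587844 0.18502661 0.023     ] -0.14887745005399383
stone in rack -0.004522299622427247 -0.2724107456649175
0.095 [-2.0740744   0.01030793  0.57332806] slope mid 0.35887209448821045
0.17 [-2.20130898 -0.01602233  0.55829128] slope mid 0.3588720944882119
[(np.int64(180), np.int64(289), np.int64(296)), (np.int64(183), np.int64(288), np.int64(296)), (np.int64(186), np.int64(287), np.int64(296)), (np.int64(189), np.int64(287), np.int64(296)), (np.int64(192), np.int64(287), np.int64(295)), (np.int64(195), np.int64(286), np.int64(295)), (np.int64(198), np.int64(286), np.int64(295)), (np.int64(201), np.int64(286), np.int64(295)), (np.int64(204), np.int64(286), np.int64(294)), (np.int64(207), np.int64(285), np.int64(294)), (np.int64(210), np.int64(285), np.int64(294)), (np.int64(213), np.int64(285), np.int64(293)), (np.int64(216), np.int64(285), np.int64(293)), (np.int64(219), np.int64(285), np.int64(292)), (np.int64(222), np.int64(287), np.int64(292))]
```

Rack frame: corners measured at floor height with 120 × 165 mm spacing as expected, so the origin is about (0.571, 0.154) and the yaw -0.149. The stone's centre is at (0.531, -0.084, 0.0945), which matches the 0.095 it must be. It heads about 11° to the right of the slot.

Plan: pinch the stone lightly above centre and carry the grip point along its cycloid, so the stone pivots in the pads and rolls. I'll do this in three strokes, turning the heading as it goes.

First I turn and raise the tool, then go over the stone.

```bash
echo '[[[0, 0, -0.006, 0.124], [0, 0, -0.006, 0.124], [0, 0, -0.006, 0.124], [0, 0, -0.006, 0.124], [0, 0, -0.006, 0.124], [0, 0, -0.006, 0.124], [0, 0, -0.006, 0.124], [0, 0, -0.006, 0.124], [0, 0, -0.006, 0.124], [0, 0, -0.006, 0.124], [0, 0, -0.006, 0.124], [0, 0, -0.006, 0.124], [0, 0, -0.006, 0.124]]]' | python3 -m creep 0.06 5
echo '[[[-0.0276, 0.0277, 0, 0], [-0.0276, 0.0277, 0, 0], [-0.0276, 0.0277, 0, 0], [-0.0276, 0.0277, 0, 0], [-0.0276, 0.0277, 0, 0], [-0.0276, 0.0277, 0, 0], [-0.0276, 0.0277, 0, 0], [-0.0276, 0.0277, 0, 0], [-0.0276, 0.0277, 0, 0], [-0.0276, 0.0277, 0, 0], [-0.0276, 0.0277, 0, 0], [-0.0276, 0.0277, 0, 0], [-0.0276, 0.0277, 0, 0], [-0.0276, 0.0277, 0, 0], [-0.0276, 0.0277, 0, 0], [-0.0276, 0.0277, 0, 0], [-0.0276, 0.0277, 0, 0], [-0.0276, 0.0277, 0, 0], [-0.0276, 0.0277, 0, 0], [-0.0276, 0.0277, 0, 0]]]' | python3 -m creep
echo '[[[0, 0, 0, 0], [0, 0, 0, 0], [0, 0, 0, 0]]]' | python3 -m creep
python3 - <<'E'
from h import *
o=robot.get_obs();y=R.from_quat(o["tool_rot"]).as_matrix();print(o["position"],np.arctan2(y[1,1],y[0,1]),o["q"],o["ft_force"])
c=robot.camera("wrist");print(c["xyz"],c["attitude"]);cv2.imwrite("pics/w1.png",c["img"][:,:,::-1])
print("stone c,top,ends",proj(c,[[.531,-.084,.095],[.531,-.084,.17],[.531-.025,-.084-.071,.095],[.531+.025,-.084+.071,.095]]).round(0).tolist())
E
```

```text
time: 1.48
position: [0.1863, 0.5964, 0.2617]
tool_rot: [0.819, 0.573, -0.0, 0.0]
ft_force: [-0.6, -0.3, 0.2]
grip_width: 0.0603
grip_force: 0.0
time: 3.15
position: [0.5222, -0.1119, 0.2616]
tool_rot: [0.818, 0.575, 0.0, 0.0]
ft_force: [0.8, 1.2, -1.4]
grip_width: 0.0597
grip_force: 0.0
time: 3.4
position: [0.5209, -0.1095, 0.2611]
tool_rot: [0.818, 0.575, -0.0, -0.001]
ft_force: [0.4, 0.2, 0.4]
grip_width: 0.0601
grip_force: 0.0
[ 0.52093269 -0.10947123  0.26107117] -0.3446155746944311 [-4.17507859e-01  3.15663798e-01  1.56324715e+00  4.92447843e-04
  1.26448116e+00 -7.30406755e-02] [0.43222626 0.18257903 0.42981078]
[ 0.54837316 -0.03409121  0.46322431] [ 0.9747407  -0.16901853 -0.02562457  0.14372434]
stone c,top,ends [[279.0, 161.0], [279.0, 172.0], [280.0, 223.0], [279.0, 90.0]]
```

View pics/w1.png

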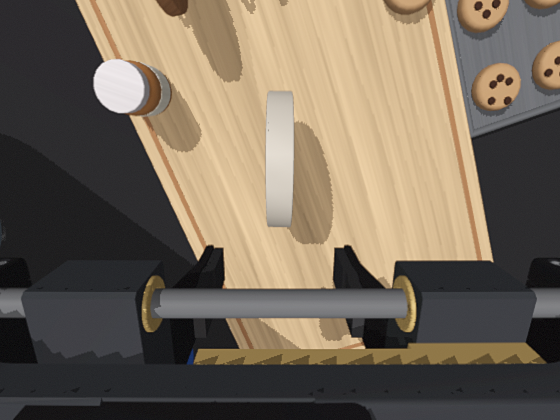

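The wrist view shows the stone as a vertical strip, columns 266–293 and rows 90–226. It is centred at column 279.5 against a predicted 279, so position and heading agree. Now I descend and close lightly.

```bash
echo '[[[0, 0.0008, 0.018, 0], [0, 0, 0.018, 0], [0, 0, 0.018, 0], [0, 0, 0.018, 0], [0, 0, 0.018, 0], [0, 0, 0.018, 0], [0, 0, 0.018, 0], [0, 0, 0.018, 0], [0, 0, 0, 0], [0, 0, 0, 0]]]' | python3 -m creep
echo '[[[0, 0, 0, 0], [0, 0, 0, 0], [0, 0, 0, 0], [0, 0, 0, 0], [0, 0, 0, 0], [0, 0, 0, 0], [0, 0, 0, 0], [0, 0, 0, 0]]]' | python3 -m creep 0.015 5
```

```text
time: 4.28
position: [0.5214, -0.1085, 0.1173]
tool_rot: [0.817, 0.576, -0.001, -0.001]
ft_force: [0.1, 0.1, -0.2]
grip_width: 0.0599
grip_force: 0.0
time: 4.95
position: [0.5224, -0.1104, 0.1177]
tool_rot: [0.818, 0.576, -0.0, 0.0]
ft_force: [-1.1, -0.8, 2.7]
grip_width: 0.0255
grip_force: 5.0
```

```bash
cat > cyc.py <<'E'
import numpy as np
def rows(y0,y1,phi0,rho,turns,n,r=.075):
    """centre travel s along heading, turns: n heading changes (tool sign +=CW); prints tool rows"""
    s=np.linspace(0,y1-y0,n+1);ph=phi0+s/r
    c=np.zeros(2);h=0.;g=c+rho*np.array([np.sin(ph[0]),0]);z=rho*np.cos(ph[0]);out=[]
    for i in range(n):
        hm=h+turns[i]/2
        c=c+(s[i+1]-s[i])*np.array([np.cos(hm),np.sin(hm)])
        h2=h+turns[i];g2=c+rho*np.sin(ph[i+1])*np.array([np.cos(h2),np.sin(h2)]);z2=rho*np.cos(ph[i+1])
        d=g2-g;ch,sh=np.cos(h),np.sin(h)
        out.append([round(d@[ch,sh],4),round(d@[-sh,ch],4),round(-(z2-z),4),round(turns[i],4)])
        g,z,h=g2,z2,h2
    print(str(out).replace(" ",""),"end",c,h,ph[-1])
E
python3 -c "
from cyc import *
rows(0,.086,-.6,.05,[-.0196]*10+[0]*8,18)"
```

```text
[[np.float64(0.0075),np.float64(0.0005),np.float64(-0.0017),-0.0196],[np.float64(0.0076),np.float64(0.0004),np.float64(-0.0015),-0.0196],[np.float64(0.0077),np.float64(0.0003),np.float64(-0.0014),-0.0196],[np.float64(0.0077),np.float64(0.0003),np.float64(-0.0012),-0.0196],[np.float64(0.0078),np.float64(0.0002),np.float64(-0.001),-0.0196],[np.float64(0.0079),np.float64(0.0002),np.float64(-0.0008),-0.0196],[np.float64(0.0079),np.float64(0.0001),np.float64(-0.0006),-0.0196],[np.float64(0.0079),np.float64(0.0),np.float64(-0.0004),-0.0196],[np.float64(0.008),np.float64(-0.0),np.float64(-0.0002),-0.0196],[np.float64(0.008),np.float64(-0.0001),np.float64(0.0),-0.0196],[np.float64(0.008),np.float64(0.0),np.float64(0.0002),0],[np.float64(0.0079),np.float64(-0.0),np.float64(0.0004),0],[np.float64(0.0079),np.float64(0.0),np.float64(0.0006),0],[np.float64(0.0079),np.float64(-0.0),np.float64(0.0008),0],[np.float64(0.0078),np.float64(0.0),np.float64(0.001),0],[np.float64(0.0077),np.float64(-0.0),np.float64(0.0012),0],[np.float64(0.0076),np.float64(0.0),np.float64(0.0014),0],[np.float64(0.0075),np.float64(-0.0),np.float64(0.0016),0]] end [ 0.08496362 -0.01211101] -0.19600000000000004 0.5466666666666667
```

```bash
echo '[[[0.0075, 0.0005, -0.0017, -0.0196], [0.0076, 0.0004, -0.0015, -0.0196], [0.0077, 0.0003, -0.0014, -0.0196], [0.0077, 0.0003, -0.0012, -0.0196], [0.0078, 0.0002, -0.001, -0.0196], [0.0079, 0.0002, -0.0008, -0.0196]]]' | python3 -m creep
echo '[[[0.0079, 0.0001, -0.0006, -0.0196], [0.0079, 0, -0.0004, -0.0196], [0.008, 0, -0.0002, -0.0196], [0.008, -0.0001, 0, -0.0196], [0.008, 0, 0.0002, 0], [0.0079, 0, 0.0004, 0]]]' | python3 -m creep
python3 - <<'E'
from h import *
c=robot.camera("side");cv2.imwrite("pics/s1.png",cv2.resize(c["img"][90:270,200:400],None,fx=3,fy=3)[:,:,::-1])
E
```

```text
time: 5.45
position: [0.5373, -0.0653, 0.1245]
tool_rot: [0.782, 0.624, -0.0, -0.001]
ft_force: [1.3, 0.0, -6.0]
grip_width: 0.0262
grip_force: 5.0
time: 5.95
position: [0.5463, -0.019, 0.1256]
tool_rot: [0.757, 0.653, -0.0, 0.0]
ft_force: [-0.0, -0.8, -4.3]
grip_width: 0.026
grip_force: 5.0
```

View pics/s1.png

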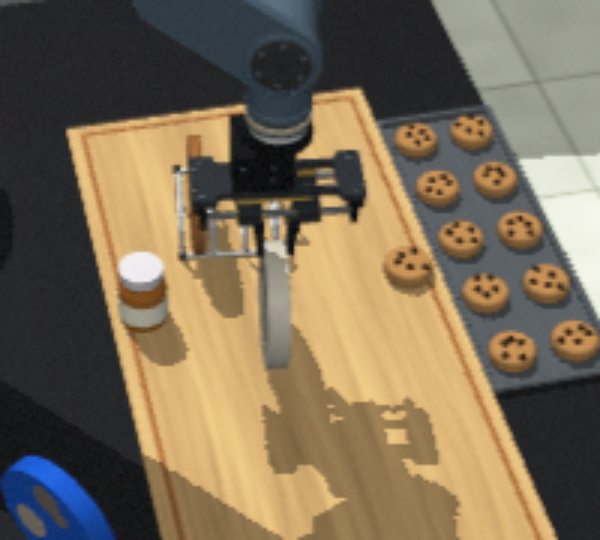

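The side view shows the stone upright in the grip at about (275,300), heading to the slot, with nothing else touched. The tool feels 4–6 N of weight, so I'm holding the stone slightly up. I'll lower a little and watch the force.

```bash
echo '[[[0, 0, 0.0007, 0], [0, 0, 0, 0]]]' | python3 -m creep | grep -E "pos|ft"
echo '[[[0, 0, 0.0007, 0], [0, 0, 0, 0]]]' | python3 -m creep| grep -E "pos|ft"
echo '[[[0, 0, 0.0007, 0], [0, 0, 0, 0]]]' | python3 -m creep| grep -E "pos|ft"
python3 - <<'E'
from h import *
t=robot.camera("top");s=robot.camera("side");c=robot.camera("wrist")
ims=[cv2.resize(s["img"][150:230,250:330],None,fx=6,fy=5.5)[:440],c["img"][:420]]
print(robot.get_obs()["position"]);cv2.imwrite("pics/w2.png",np.hstack([cv2.resize(ims[0],(320,420)),cv2.resize(c["img"],(480,420))])[:,:,::-1])
E
```

```text
position: [0.5468, -0.0196, 0.1257]
ft_force: [-1.8, 0.5, 0.8]
position: [0.5476, -0.0203, 0.1256]
ft_force: [-0.3, -0.1, 4.8]
position: [0.5478, -0.0203, 0.125]
ft_force: [0.5, 0.5, 6.2]
[ 0.54777001 -0.02031992  0.12500689]
```

View pics/w2.png

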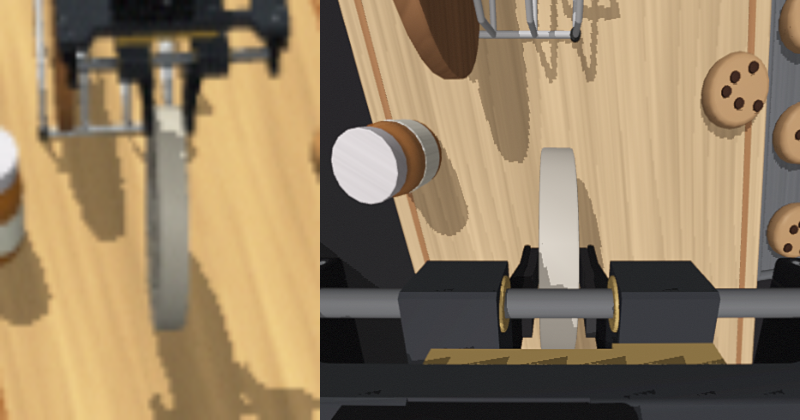

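Lowering took the force through zero to +6 N, so I'll back off about 1 mm. The wrist view shows the stone in line, at about column 279 of the raw image. The rack's front-far corner is at raw (297,35), so I'll compute the alignment.

```bash
echo '[[[0, 0, -0.0011, 0], [0, 0, 0, 0]]]' | python3 -m creep| grep -E "pos|ft"; python3 - <<'E'
from h import *
c=robot.camera("wrist");g=cv2.cvtColor(c["img"],cv2.COLOR_RGB2HSV)
d=((g[...,2]<60)).astype(np.uint8);d[:20]=0;d[60:]=0;d[:,:280]=0;d[:,315:]=0
ys,xs=np.nonzero(d);print("ball",xs.mean(),ys.mean(),len(xs))
print(plane(c,[[xs.mean(),ys.mean()]],.023), "pred far front corner", np.array([.5713,.1541])+.02*np.array([.989,-.1483])-.033*np.array([.1483,.989]))
m,st,ce=stone(c,(255,100,310,240));print(st)
E=[]
for r in range(145,235,15):
    x=np.nonzero(m[r])[0];print(r,x.min(),x.max())
o=robot.get_obs();M=R.from_quat(o["tool_rot"]).as_matrix();p=o["position"]
O=np.array([.5713,.1541]);ex=np.array([.989,-.1483]);ey=np.array([.1483,.989]);yaw=np.arctan2(M[1,1],M[0,1])
print("tcp rack",(p[:2]-O)@ex,(p[:2]-O)@ey,"dyaw",yaw+.149,p)
E
```

```text
position: [0.5468, -0.0202, 0.1251]
ft_force: [-0.3, -0.1, 1.8]
ball 298.4307692307692 36.6 65
[[0.58482723 0.11703564 0.023     ]] pred far front corner [0.5861861 0.118497 ]
[ 255  147   48   93 4114]Traceback (most recent call last):
  File "<stdin>", line 9, in <module>
    return umr_minimum(a, axis, None, out, keepdims, initial, where)
ValueError: zero-size array to reduction operation minimum which has no identity
```

Alignment: corner check is within 2 mm, yaw matches the rack, and the lateral offset is about +2 mm. I'll finish the stroke.

```bash
echo '[[[0.0079, -0.0001, 0.0006, 0], [0.0079, -0.0001, 0.0008, 0], [0.0078, -0.0001, 0.001, 0], [0.0077, -0.0001, 0.0012, 0], [0.0076, -0.0001, 0.0014, 0], [0.0075, -0.0001, 0.0016, 0], [0, 0, 0, 0], [0, 0, 0, 0]]]' | python3 -m creep
echo '[[[0, 0, 0, 0], [0, 0, 0, 0], [0, 0, 0, 0], [0, 0, 0, 0], [0, 0, 0, 0]]]' | python3 -m creep 0.06
python3 - <<'E'
from h import *
t=robot.camera("top");s=robot.camera("side")
ms,ss,cs=stone(s,(275,150,312,235));print(ss,cs)
mt,st,ct=stone(t,(215,165,290,205));print(st,ct)
print(plane(t,[[st[0]+st[2]-.5,ct[1]]],.095), plane(s,[[cs[0],ss[1]+ss[3]-.5]],.02))
cv2.imwrite("pics/st.png",np.hstack([cv2.resize(s["img"][110:230,240:340],(380,456)),cv2.resize(t["img"][140:240,190:290],(420,456))])[:,:,::-1])
E
```

```text
time: 7.53
position: [0.5519, 0.0269, 0.1174]
tool_rot: [0.757, 0.653, -0.001, -0.0]
ft_force: [0.2, -1.3, -4.0]
grip_width: 0.0258
grip_force: 5.0
time: 7.95
position: [0.553, 0.026, 0.1186]
tool_rot: [0.758, 0.653, 0.0, 0.0]
ft_force: [0.8, 0.7, 0.5]
grip_width: 0.0515
grip_force: 0.0
[286 150  10  58 437] [290.49199085 182.03432494]
[242 169  38  20 591] [259.88324873 179.14213198]
[[ 0.54327586 -0.08652516  0.095     ]] [[ 0.53962876 -0.04932276  0.02      ]]
```

View pics/st.png

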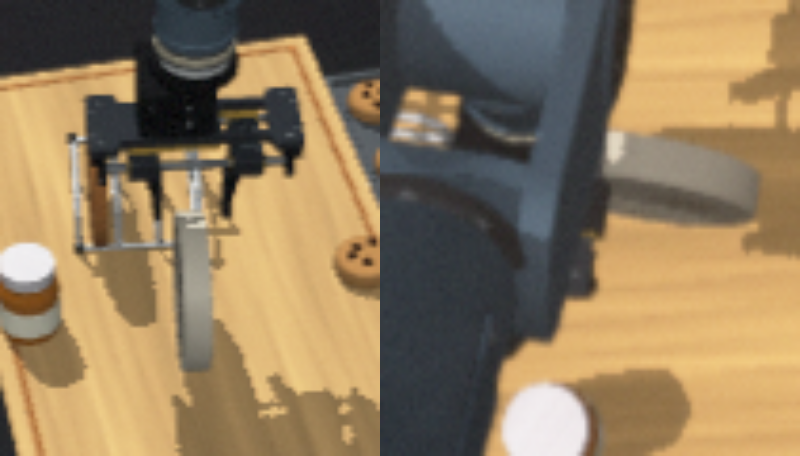

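The stone stands upright after release: rim bottom in line at left panel (195,365), rear end at right panel (758,190). That puts its centre near y ≈ -0.01. I'll lift, go back, and measure it again unobstructed.

```bash
echo '[[[0, 0, -0.02, 0], [0, 0, -0.03, 0], [0, 0, -0.03, 0], [-0.02, 0, -0.03, 0], [-0.03, 0, -0.03, 0], [-0.02, 0, 0, 0], [0, 0, 0, 0], [0, 0, 0, 0]]]' | python3 -m creep 0.06 5
python3 - <<'E'
from h import *
t=robot.camera("top");s=robot.camera("side");c=robot.camera("wrist")
for n,cam,w in(("s",s,(275,140,312,225)),("t",t,(215,160,290,205)),("w",c,(230,20,330,240))):
    m,st,ce=stone(cam,w);print(n,st,ce)
    if n=="s": cs=ce;print(plane(s,[[ce[0],st[1]+st[3]-.5]],.02))
    if n=="t": ct=ce;print(plane(t,[[st[0],ce[1]],[st[0]+st[2]-.5,ce[1]]],.095))
    if n=="w":
        for r in range(st[1],st[1]+st[3],12):
            x=np.nonzero(m[r])[0];print(r,x.min(),x.max(),end="; ")
print(tri(t,[ct],s,[cs]),c["xyz"])
print(proj(c,[[.5482,.0003,.095],[.5465,-.012,.095]]))
cv2.imwrite("pics/w3.png",np.hstack([cv2.resize(t["img"][140:240,190:290],(380,456)),cv2.resize(c["img"],(420,456))])[:,:,::-1])
E
```

```text
time: 8.72
position: [0.542, -0.0431, 0.2579]
tool_rot: [0.758, 0.652, 0.0, 0.0]
ft_force: [-0.6, 0.9, -1.1]
grip_width: 0.0599
grip_force: 0.0
s [286 146  10  62 450] [290.53111111 181.37111111]
[[ 0.53976626 -0.04935305  0.02      ]]
t [ 215  160   55   45 1196] [242.03010033 185.36036789]
[[ 0.53003333  0.08543076  0.095     ]
 [ 0.52706732 -0.05972631  0.095     ]]
w [ 264   89   30  139 3934] [278.23817997 157.56990341]
89 268 283; 101 265 292; 113 265 292; 125 264 293; 137 264 293; 149 264 293; 161 264 292; 173 264 292; 185 264 292; 197 264 292; 209 265 291; 221 266 290; [[0.54141901 0.01287077 0.08845518 0.02340075]] [0.55385681 0.03746718 0.45892424]
[[278.7507905  147.50572703]
 [278.85571123 158.73353327]]
```

View pics/w3.png

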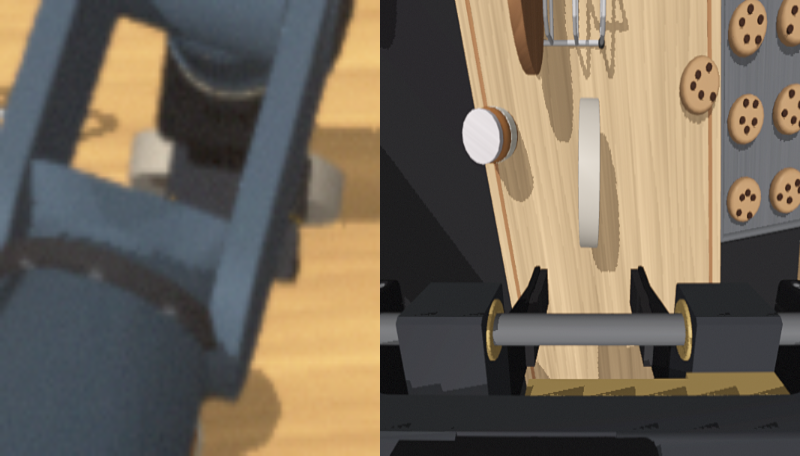

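Both cameras show the stone upright and aligned: wrist columns 264–293, right panel (590,170). It has moved about 69 mm, to rack (x ≈ +1, y ≈ -171 mm). For the next stretch I'll push gently from behind with nearly shut fingers as a two-point contact, which gives pure rolling.

```bash
echo '[[[-0.037, 0, 0, 0], [-0.037, 0, 0, 0], [0, 0, 0.03, 0], [0, 0, 0.03, 0], [0, 0, 0.03, 0], [0, 0, 0.03, 0], [0, 0, 0.03, 0], [0, 0, 0.015, 0], [0, 0, 0, 0], [0, 0, 0, 0], [0, 0, 0, 0]]]' | python3 -m creep 0.012 5
echo '[[[0.003, 0, 0, 0], [0.003, 0, 0, 0], [0.003, 0, 0, 0], [0.003, 0, 0, 0], [0.003, 0, 0, 0], [0.003, 0, 0, 0], [0.003, 0, 0, 0], [0.003, 0, 0, 0], [0.003, 0, 0, 0], [0.003, 0, 0, 0], [0.003, 0, 0, 0], [0.003, 0, 0, 0]]]' | python3 -m creep
python3 - <<'E'
from h import *
c=robot.camera("wrist");m,st,ce=stone(c,(230,20,330,240));print(st,ce)
for r in range(st[1],st[1]+st[3],15):
    x=np.nonzero(m[r])[0];print(r,x.min(),x.max(),end="; ")
o=robot.get_obs();print(o["position"],[proj(c,[*(o["position"][:2]+k*np.array([.148,.989])),.095]).round(1).tolist() for k in(.08,.09,.1)])
E
```

```text
time: 9.78
position: [0.5322, -0.1153, 0.0931]
tool_rot: [0.757, 0.653, 0.0, 0.001]
ft_force: [0.3, -0.0, -0.2]
grip_width: 0.0125
grip_force: 0.0
time: 10.78
position: [0.5383, -0.083, 0.0947]
tool_rot: [0.757, 0.654, -0.001, 0.003]
ft_force: [-5.0, -9.5, 16.7]
grip_width: 0.012
grip_force: 8.8
[  241    20    69   220 14384] [274.98595662 125.55269744]
20 241 308; 35 241 309; 50 241 309; 65 241 309; 80 241 309; 95 241 309; 110 241 309; 125 242 309; 140 242 308; 155 242 308; 170 243 307; 185 244 306; 200 245 305; 215 246 304; 230 248 302; [ 0.53859026 -0.08273735  0.09506658] [[[278.9, 111.9]], [[279.0, 94.1]], [[279.1, 75.7]]]
```

The push jams: finger friction stops the rim turning, giving 16.7 N up. I'm backing off at once and returning to the gripped rolling strokes.

```bash
echo '[[[-0.002, 0, -0.002, 0], [-0.005, 0, 0, 0], [-0.01, 0, 0, 0], [-0.01, 0, 0, 0], [0, 0, 0, 0]]]' | python3 -m creep
echo '[[[0, 0, -0.03, 0], [0, 0, -0.04, 0], [0, 0, -0.04, 0], [0, 0, -0.04, 0], [0.037, 0, -0.014, 0], [0.037, 0, 0, 0], [0, 0, 0, 0], [0, 0, 0, 0], [0, 0, 0, 0]]]' | python3 -m creep 0.05 3
python3 - <<'E'
from h import *
c=robot.camera("wrist");s=robot.camera("side")
m,st,ce=stone(c,(230,20,330,240));print(st,ce)
for r in range(st[1]+10,st[1]+st[3],25):
    x=np.nonzero(m[r])[0];print(r,x.min(),x.max(),end="; ")
o=robot.get_obs();print(o["position"],[proj(c,[*(o["position"][:2]+k*np.array([.148,.989])),.095]).round(1).tolist() for k in(.02,.03,.04,.05)])
m,st,ce=stone(s,(275,120,312,225));print(st,ce)
E
```

```text
time: 11.25
position: [0.5325, -0.1087, 0.0941]
tool_rot: [0.758, 0.652, -0.0, 0.0]
ft_force: [0.3, -0.9, 0.2]
grip_width: 0.0119
grip_force: 0.0
time: 12.0
position: [0.543, -0.0336, 0.2578]
tool_rot: [0.757, 0.653, -0.001, -0.0]
ft_force: [-0.1, 0.5, -0.2]
grip_width: 0.0497
grip_force: 0.0
[ 264   92   29  139 3885] [277.92252252 160.41930502]
102 265 291; 127 264 292; 152 264 292; 177 264 292; 202 264 291; 227 266 289; [ 0.54309311 -0.03439201  0.2576342 ] [[[278.5, 168.1]], [[278.5, 159.2]], [[278.5, 150.2]], [[278.5, 141.1]]]
[286 146  10  61 448] [290.47321429 180.75446429]
```

```bash
echo '[[[-0.006, 0, 0.01, 0], [0, 0, 0.022, 0], [0, 0, 0.022, 0], [0, 0, 0.022, 0], [0, 0, 0.022, 0], [0, 0, 0.022, 0], [0, 0, 0.022, 0], [0, 0, 0, 0], [0, 0, 0, 0], [0, 0, 0, 0]]]' | python3 -m creep
echo '[[[0, 0, 0, 0], [0, 0, 0, 0], [0, 0, 0, 0], [0, 0, 0, 0], [0, 0, 0, 0], [0, 0, 0, 0], [0, 0, 0, 0], [0, 0, 0, 0]]]' | python3 -m creep 0.015 3
sed -i 's/round(d@\[ch,sh\],4),round(d@\[-sh,ch\],4),round(-(z2-z),4)/round(float(d@[ch,sh]),4),round(float(d@[-sh,ch]),4),round(float(z-z2),4)/' cyc.py
python3 -c "
from cyc import *
rows(0,.097,-.65,.05,[0]*20,20)"
```

```text
time: 12.93
position: [0.5432, -0.0404, 0.1169]
tool_rot: [0.758, 0.653, 0.0, 0.0]
ft_force: [-0.9, 0.3, -0.5]
grip_width: 0.0499
grip_force: 0.0
time: 13.6
position: [0.543, -0.0396, 0.117]
tool_rot: [0.757, 0.653, 0.0, 0.0]
ft_force: [0.2, -0.8, 3.8]
grip_width: 0.0258
grip_force: 3.0
[[0.0075,0.0,-0.0019,0],[0.0076,0.0,-0.0017,0],[0.0077,0.0,-0.0015,0],[0.0078,0.0,-0.0013,0],[0.0079,0.0,-0.0011,0],[0.0079,0.0,-0.0009,0],[0.008,0.0,-0.0007,0],[0.008,0.0,-0.0005,0],[0.0081,0.0,-0.0003,0],[0.0081,0.0,-0.0001,0],[0.0081,0.0,0.0001,0],[0.0081,0.0,0.0003,0],[0.008,0.0,0.0005,0],[0.008,0.0,0.0007,0],[0.0079,0.0,0.0009,0],[0.0079,0.0,0.0011,0],[0.0078,0.0,0.0013,0],[0.0077,0.0,0.0015,0],[0.0076,0.0,0.0017,0],[0.0075,0.0,0.0019,0]] end [0.097 0.   ] 0.0 0.6433333333333334
```

```bash
echo '[[[0.0075, 0, -0.0019, 0], [0.0076, 0, -0.0017, 0], [0.0077, 0, -0.0015, 0], [0.0078, 0, -0.0013, 0], [0.0079, 0, -0.0011, 0]]]' | python3 -m creep | grep -E "pos|ft"
echo '[[[0.0079, 0, -0.0009, 0], [0.008, 0, -0.0007, 0], [0.008, 0, -0.0005, 0], [0.0081, 0, -0.0003, 0], [0.0081, 0, -0.0001, 0]]]' | python3 -m creep | grep -E "pos|ft"
```

```text
position: [0.5479, 0.0001, 0.1235]
ft_force: [-0.2, 0.1, -2.7]
position: [0.5543, 0.0391, 0.1265]
ft_force: [0.1, 0.2, -2.8]
```

```bash
echo '[[[0.0081, 0, 0.0004, 0], [0.0081, 0, 0.0005, 0], [0.008, 0, 0.0007, 0], [0.008, 0, 0.0008, 0], [0.0079, 0, 0.001, 0]]]' | python3 -m creep | grep -E "pos|ft"
echo '[[[0.0079, 0, 0.0011, 0], [0.0078, 0, 0.0013, 0], [0.0077, 0, 0.0015, 0], [0.0076, 0, 0.0017, 0], [0.0075, 0, 0.0019, 0], [0, 0, 0, 0], [0, 0, 0, 0]]]' | python3 -m creep | grep -E "pos|ft"
python3 - <<'E'
from h import *
c=robot.camera("side");m,st,ce=stone(c,(275,120,320,225));print("held",st,ce)
E
echo '[[[0, 0, 0, 0], [0, 0, 0, 0], [0, 0, 0, 0], [0, 0, 0, 0], [0, 0, 0, 0]]]' | python3 -m creep 0.05
python3 - <<'E'
from h import *
c=robot.camera("side");m,st,ce=stone(c,(275,120,320,225));print("free",st,ce)
E
```

```text
position: [0.5604, 0.0787, 0.1231]
ft_force: [-1.0, -0.7, -2.1]
position: [0.5659, 0.1164, 0.1155]
ft_force: [-1.3, 0.4, -2.7]
held [284 146  10  44 370] [288.57027027 168.52162162]
time: 15.9
position: [0.5662, 0.1158, 0.116]
tool_rot: [0.758, 0.653, 0.0, 0.0]
ft_force: [-0.1, -0.3, 0.3]
grip_width: 0.0472
grip_force: 0.0
free [284 146  10  44 367] [288.50681199 168.33787466]
```

```bash
echo '[[[0, 0, -0.02, 0], [0, 0, -0.03, 0], [0, 0, -0.03, 0], [-0.02, 0, -0.03, 0], [-0.02, 0, -0.032, 0], [-0.02, 0, 0, 0], [0, 0, 0, 0], [0, 0, 0, 0]]]' | python3 -m creep 0.05 3
python3 - <<'E'
from h import *
c=robot.camera("wrist");s=robot.camera("side");t=robot.camera("top")
m,st,ce=stone(c,(250,20,310,240));print(st,ce)
for r in range(st[1]+10,st[1]+st[3],25):
    x=np.nonzero(m[r])[0];print(r,x.min(),x.max(),end="; ")
o=robot.get_obs();p=o["position"];O=np.array([.5706,.1534]);ex=np.array([.989,-.1483]);ey=np.array([.1483,.989])
print(p,"tcp in rack",(p[:2]-O)@ex,(p[:2]-O)@ey)
print([proj(c,[*(p[:2]+k*np.array([.148,.989])),.095]).round(1).tolist() for k in(.01,.02,.03,.04)])
cv2.imwrite("pics/w4.png",np.hstack([cv2.resize(s["img"][110:230,240:340],(320,400)),cv2.resize(c["img"][:280],(470,400))])[:,:,::-1])
E
```

```text
time: 16.62
position: [0.5568, 0.0561, 0.2579]
tool_rot: [0.758, 0.652, 0.0, -0.0]
ft_force: [1.4, -0.9, 0.3]
grip_width: 0.0503
grip_force: 0.0
[ 250   20   56  219 5796] [277.08436853 135.17270531]
30 252 303; 55 256 299; 80 256 298; 105 256 298; 130 264 291; 155 263 292; 180 263 291; 205 264 291; 230 265 290; [0.55625571 0.05748301 0.25651308] tcp in rack 3.79842662555417e-05 -0.09698916471168428
[[[277.3, 175.1]], [[277.3, 166.4]], [[277.3, 157.5]], [[277.3, 148.5]]]
```

View pics/w4.png

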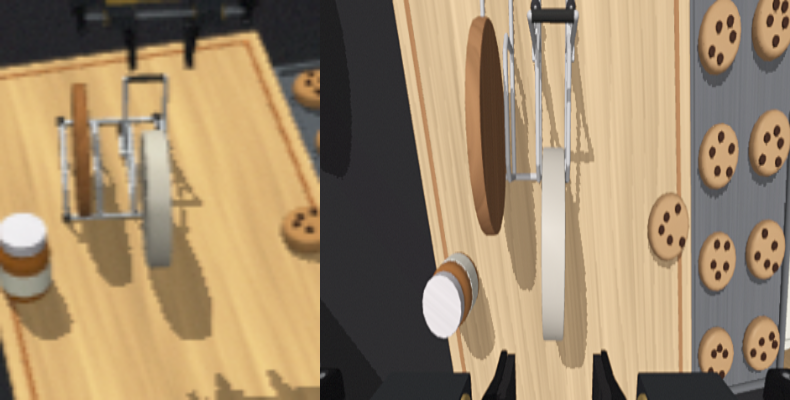

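The view shows the stone upright in front of the far slot: wrist panel, stone at column 553, with that slot's front corners at (540,178) and (573,178). Its centre is at rack x ≈ 0, y ≈ -0.082, and nothing else has moved. Next is the third stroke, over the bar, with a path about the wire and a firmer but still safe grip.

```bash
echo '[[[-0.0135, 0, 0.01, 0], [0, 0, 0.02, 0], [0, 0, 0.02, 0], [0, 0, 0.02, 0], [0, 0, 0.02, 0], [0, 0, 0.025, 0], [0, 0, 0.025, 0], [0, 0, 0, 0], [0, 0, 0, 0], [0, 0, 0, 0]]]' | python3 -m creep
echo '[[[0, 0, 0, 0], [0, 0, 0, 0], [0, 0, 0, 0], [0, 0, 0, 0], [0, 0, 0, 0], [0, 0, 0, 0], [0, 0, 0, 0], [0, 0, 0, 0]]]' | python3 -m creep 0.015 8
python3 - <<'E'
import numpy as np
rho=.05;th=np.arccos(72/78)
S=[(-.082+d,.075,d/.075) for d in np.linspace(0,.019,6)]
r0=.019/.075
S+=[(-.033+.078*np.sin(t),.003+.078*np.cos(t),r0+(t+th)*78/75) for t in np.linspace(-th,th,17)[1:]]
r1=S[-1][2];S+=[(-.003+d,.075,r1+d/.075) for d in (.003,.006)]
g=np.array([(y+rho*np.sin(-.6+r),z+rho*np.cos(-.6+r)) for y,z,r in S]);d=np.diff(g,axis=0)
print([[round(float(a),4),0,round(float(-b),4),0] for a,b in d]);print(S[-1],len(d),g[0],g[-1])
E
```

```text
time: 17.6
position: [0.5557, 0.0438, 0.1181]
tool_rot: [0.757, 0.653, 0.0, 0.0]
ft_force: [-0.5, -0.2, 0.8]
grip_width: 0.0501
grip_force: 0.0
time: 18.27
position: [0.5553, 0.0431, 0.1182]
tool_rot: [0.757, 0.653, 0.0, 0.0]
ft_force: [-0.6, -0.8, 5.4]
grip_width: 0.0259
grip_force: 8.0
[[0.0059, 0, -0.0014, 0], [0.006, 0, -0.0013, 0], [0.0061, 0, -0.0012, 0], [0.0061, 0, -0.001, 0], [0.0062, 0, -0.0009, 0], [0.006, 0, -0.0022, 0], [0.0061, 0, -0.0019, 0], [0.0062, 0, -0.0016, 0], [0.0063, 0, -0.0013, 0], [0.0063, 0, -0.001, 0], [0.0064, 0, -0.0006, 0], [0.0064, 0, -0.0003, 0], [0.0064, 0, 0.0, 0], [0.0064, 0, 0.0003, 0], [0.0064, 0, 0.0006, 0], [0.0063, 0, 0.001, 0], [0.0063, 0, 0.0013, 0], [0.0062, 0, 0.0016, 0], [0.0061, 0, 0.0019, 0], [0.006, 0, 0.0022, 0], [0.0059, 0, 0.0025, 0], [0.0048, 0, 0.0009, 0], [0.0047, 0, 0.001, 0]]
(0.003, 0.075, np.float64(1.154498862308837)) 23 [-0.11023212  0.11626678] [0.02932587 0.11750822]
```

```bash
echo '[[[0.0059, 0, -0.0014, 0], [0.006, 0, -0.0013, 0], [0.0061, 0, -0.0012, 0], [0.0061, 0, -0.001, 0], [0.0062, 0, -0.0009, 0]]]' | python3 -m creep | grep -E "pos|ft"
echo '[[[0.006, 0, -0.0022, 0], [0.0061, 0, -0.0019, 0], [0.0062, 0, -0.0016, 0], [0.0063, 0, -0.0013, 0]]]' | python3 -m creep | grep -E "pos|ft"
python3 - <<'E'
from h import *
c=robot.camera("side");m,st,ce=stone(c,(275,120,320,225));print(st,ce)
p=robot.get_obs()["position"];O=np.array([.5706,.1534]);ey=np.array([.1483,.989]);ex=np.array([.989,-.1483])
for yy in(-.08,-.07,-.063,-.05):
    q=O+yy*ey-.075*ey; b=O+yy*ey;print(yy,proj(c,[[*b,.02],[*q,.095],[*(O+yy*ey-.03*ey),.0263]]).round(1).tolist())
print((p[:2]-O)@ex,(p[:2]-O)@ey)
E
```

```text
position: [0.5588, 0.0744, 0.1226]
ft_force: [-0.3, 0.6, -4.7]
position: [0.5625, 0.0982, 0.1298]
ft_force: [-0.2, -0.6, -8.1]
[277 144  16  41 455] [286.15824176 162.11428571]
-0.08 [[287.8, 182.8], [289.9, 182.9], [288.5, 187.4]]
-0.07 [[287.6, 181.0], [289.6, 180.9], [288.3, 185.5]]
-0.063 [[287.4, 179.6], [289.5, 179.5], [288.1, 184.1]]
-0.05 [[287.1, 177.2], [289.2, 177.0], [287.8, 181.7]]
0.0005227181206899334 -0.054437120616578426
```

```bash
for i in 1 2; do :; done; echo '[[[0, 0, 0.001, 0], [0, 0, 0, 0], [0, 0, 0, 0]]]' | python3 -m creep | grep -E "pos|ft"
echo '[[[0, 0, 0.001, 0], [0, 0, 0, 0], [0, 0, 0, 0]]]' | python3 -m creep | grep -E "pos|ft"
python3 - <<'E'
from h import *
for i in range(3): print(robot.camera("wrist")["fx"]>0, robot.get_obs()["ft_force"].round(1),robot.get_obs()["position"].round(4))
c=robot.camera("side");m,st,ce=stone(c,(275,120,320,225));print(st,ce)
c=robot.camera("wrist");h=cv2.cvtColor(c["img"],cv2.COLOR_RGB2HSV)
col=c["img"][20:260,274:284].mean(1);hs=h[20:260,274:284,1].mean(1);print(hs.round(0).astype(int).tolist())
E
```

```text
position: [0.5633, 0.0975, 0.1296]
ft_force: [0.2, 0.9, -6.1]
position: [0.5638, 0.0971, 0.1293]
ft_force: [-0.1, -0.5, 0.2]
True [-1.6 -1.4  1.8] [0.5638 0.0972 0.1293]
True [-0.9 -1.1  3.2] [0.5638 0.0972 0.1293]
True [-0.6 -1.1  2.1] [0.5639 0.0973 0.1293]
[277 142  17  41 442] [286.55656109 161.04751131]
[6, 18, 11, 11, 9, 12, 9, 9, 10, 12, 12, 10, 10, 23, 65, 102, 79, 78, 79, 78, 78, 79, 79, 79, 79, 79, 78, 78, 78, 78, 78, 79, 79, 79, 78, 78, 78, 78, 78, 78, 78, 78, 78, 78, 78, 78, 77, 78, 77, 77, 77, 77, 77, 78, 77, 77, 77, 78, 77, 77, 77, 77, 77, 77, 77, 76, 77, 76, 76, 76, 76, 76, 76, 76, 76, 76, 76, 76, 77, 77, 77, 77, 77, 78, 78, 78, 78, 79, 80, 80, 79, 81, 82, 71, 42, 24, 25, 25, 25, 25, 25, 24, 25, 24, 24, 23, 23, 24, 23, 24, 23, 24, 24, 23, 23, 23, 23, 23, 23, 23, 22, 22, 22, 22, 22, 22, 23, 23, 22, 22, 22, 22, 22, 22, 22, 22, 22, 21, 22, 22, 22, 22, 22, 22, 22, 22, 22, 22, 22, 21, 21, 22, 22, 21, 21, 21, 22, 21, 21, 20, 21, 20, 20, 20, 20, 20, 20, 20, 20, 20, 20, 20, 20, 20, 20, 20, 20, 20, 20, 20, 20, 20, 20, 20, 19, 20, 19, 20, 20, 19, 20, 19, 19, 20, 19, 19, 19, 19, 20, 20, 20, 20, 20, 20, 20, 20, 20, 20, 20, 20, 20, 21, 21, 20, 20, 20, 20, 20, 20, 20, 20, 21, 21, 20, 20, 20, 20, 20, 20, 20, 20, 20, 20, 20, 21, 20, 20, 21, 21, 20]
```

```bash
cat > front.py <<'E'
from h import *
from scipy.optimize import brentq
O=np.array([.5706,.1534]);ey=np.array([.1483,.989]);ex=np.array([.989,-.1483])
def front(z=.095,v=True):
    c=robot.camera("wrist");h=cv2.cvtColor(c["img"],cv2.COLOR_RGB2HSV)[...,1]
    p=robot.get_obs()["position"]; col=int(round(proj(c,[[*p[:2],.1]])[0,0]))
    s=cv2.GaussianBlur(h[:,col-4:col+5].mean(1).astype(np.float32),(1,1),0).ravel()
    r=255
    while r>30 and s[r]<50: r-=1
    e=r+.5+0.5
    d=ray(c,[[col,e]])[0];o=np.array(c["xyz"]);f=np.array([*ey,0])
    def g(y):
        q=np.array([*(O+y*ey),z])-o; u=np.array([q@f,q[2]]);w=np.array([d@f,d[2]]);w/=np.linalg.norm(w)
        return (u[0]*w[1]-u[1]*w[0])   # signed distance
    ys=np.linspace(-.25,.1,3501);G=np.array([abs(g(y))-.075 for y in ys])
    roots=ys[:-1][np.sign(G[:-1])!=np.sign(G[1:])]
    print("edge row",e,"col",col,"centre y",roots.round(4),"tcp rack",((p[:2]-O)@ex).round(4),((p[:2]-O)@ey).round(4),"z",p[2].round(4),"ft",robot.get_obs()["ft_force"].round(1))
if __name__=="__main__": front(); front(.098)
E
python3 front.py
```

```text
edge row 114.0 col 278 centre y [-0.0527  0.0973] tcp rack 0.0016 -0.0564 z 0.1293 ft [-1.  -1.2  5. ]
edge row 114.0 col 278 centre y [-0.0526  0.0974] tcp rack 0.0017 -0.0565 z 0.1293 ft [-0.9 -2.6  4.7]
```

The front edge in the wrist view puts the centre at y = -0.053, so the stone is on the bar as planned. I'll recompute the rest of the path from here.

```bash
python3 - <<'E'
import numpy as np
rho=.0497;th=np.arccos(72/78);t0=np.arcsin(-.0197/.078)
S=[(-.033+.078*np.sin(t),.003+.078*np.cos(t),(t-t0)*78/75) for t in np.linspace(t0,th,15)]
r1=S[-1][2];S+=[(-.003+d,.075,r1+d/.075) for d in (.002,.004)]
g=np.array([(y+rho*np.sin(-.077+r),z+rho*np.cos(-.077+r)) for y,z,r in S]);d=np.diff(g,axis=0)
print([[round(float(a),4),0,round(float(-b),4),0] for a,b in d]);print([round(s[0],3) for s in S]);print(g[-1]+[0,.0013])
E
```

```text
[[0.0059, 0, -0.001, 0], [0.006, 0, -0.0007, 0], [0.006, 0, -0.0004, 0], [0.006, 0, -0.0001, 0], [0.006, 0, 0.0002, 0], [0.006, 0, 0.0005, 0], [0.006, 0, 0.0007, 0], [0.0059, 0, 0.001, 0], [0.0059, 0, 0.0013, 0], [0.0058, 0, 0.0016, 0], [0.0057, 0, 0.0018, 0], [0.0056, 0, 0.0021, 0], [0.0055, 0, 0.0024, 0], [0.0054, 0, 0.0026, 0], [0.0031, 0, 0.0008, 0], [0.0031, 0, 0.0008, 0]]
[np.float64(-0.053), np.float64(-0.049), np.float64(-0.046), np.float64(-0.042), np.float64(-0.038), np.float64(-0.035), np.float64(-0.031), np.float64(-0.028), np.float64(-0.024), np.float64(-0.02), np.float64(-0.017), np.float64(-0.013), np.float64(-0.01), np.float64(-0.006), np.float64(-0.003), -0.001, 0.001]
[0.03117495 0.1157913 ]
```

```bash
echo '[[[0.0059, -0.0002, -0.001, 0], [0.006, -0.0002, -0.0007, 0], [0.006, -0.0002, -0.0004, 0], [0.006, -0.0002, -0.0001, 0], [0.006, -0.0002, 0.0002, 0]]]' | python3 -m creep | grep -E "pos|ft"
python3 -c "
from front import *
front(.101)"
```

```text
position: [0.567, 0.1284, 0.1305]
ft_force: [0.8, -0.6, 2.3]
edge row 138.0 col 278 centre y [-0.0378] tcp rack 0.0 -0.0241 z 0.1304 ft [0.8 0.7 3.3]
```

```bash
echo '[[[0.006, 0, 0.0004, 0], [0.006, 0, 0.0007, 0], [0.006, 0, 0.001, 0], [0.0059, 0, 0.0013, 0]]]' | python3 -m creep | grep -E "pos|ft"
python3 -c "
from front import *
front(.1)"
```

```text
position: [0.5704, 0.152, 0.1271]
ft_force: [0.5, 0.6, 4.2]
edge row 154.0 col 278 centre y [-0.0251] tcp rack -0.0001 -0.0003 z 0.1268 ft [0.7 1.5 4.6]
```

```bash
python3 - <<'E'
import numpy as np
rho=.0513;th=np.arccos(72/78);t0=np.arcsin(.0079/.078)
S=[(-.033+.078*np.sin(t),.003+.078*np.cos(t),(t-t0)*78/75) for t in np.linspace(t0,th,8)]
g=np.array([(y+rho*np.sin(.505+r),z+rho*np.cos(.505+r)) for y,z,r in S]);d=np.diff(g,axis=0)
print([[round(float(a),4),0,round(float(-b),4),0] for a,b in d])
E
```

```text
[[0.0052, 0, 0.0015, 0], [0.0051, 0, 0.0017, 0], [0.005, 0, 0.002, 0], [0.0049, 0, 0.0022, 0], [0.0048, 0, 0.0024, 0], [0.0047, 0, 0.0026, 0], [0.0046, 0, 0.0028, 0]]
```

```bash
echo '[[[0.0052, 0, 0.0015, 0], [0.0051, 0, 0.0017, 0], [0.005, 0, 0.002, 0], [0.0049, 0, 0.0022, 0]]]' | python3 -m creep | grep -E "pos|ft"
python3 -c "
from front import *
front(.098)"
echo '[[[0.0048, 0, 0.0024, 0], [0.0047, 0, 0.0026, 0], [0.0046, 0, 0.0028, 0], [0, 0, 0, 0]]]' | python3 -m creep | grep -E "pos|ft"
python3 -c "
from front import *
front(.095)"
```

```text
position: [0.5741, 0.1724, 0.1204]
ft_force: [-0.1, 2.2, 6.8]
edge row 167.0 col 278 centre y [-0.0132] tcp rack 0.0005 0.0203 z 0.1199 ft [0.3 3.9 6.7]
position: [0.5765, 0.1878, 0.1124]
ft_force: [0.9, 3.3, 6.9]
edge row 179.0 col 278 centre y [-0.0056] tcp rack 0.0009 0.0346 z 0.1126 ft [0.7 4.9 6.3]
```

```bash
echo '[[[0.002, 0, 0.001, 0], [0.002, 0, 0.001, 0], [0, 0, 0, 0], [0, 0, 0, 0]]]' | python3 -m creep | grep -E "pos|ft"
python3 -c "
from front import *
front(.095)"
echo '[[[0, 0, 0, 0], [0, 0, 0, 0], [0, 0, 0, 0], [0, 0, 0, 0], [0, 0, 0, 0], [0, 0, 0, 0]]]' | python3 -m creep 0.05 3| grep -E "pos|ft"
python3 -c "
from front import *
front(.095)
s=robot.camera('side');m,st,ce=stone(s,(262,110,310,215));print(st,ce)"
```

```text
position: [0.577, 0.1907, 0.1107]
ft_force: [0.4, 3.8, 6.5]
edge row 181.0 col 278 centre y [-0.0037] tcp rack 0.0008 0.0378 z 0.1107 ft [0.  4.4 5.9]
position: [0.5754, 0.1887, 0.1094]
ft_force: [-0.4, 0.5, 0.4]
edge row 172.0 col 278 centre y [0.0008] tcp rack -0.0004 0.0356 z 0.1095 ft [ 0.1 -0.2  0.2]
[277 133  16  42 483] [285.79296066 154.16770186]
```

The stone is down past the bar at y ≈ +0.001. I'll regrasp near the top for the gentle feel and the seating push.

```bash
echo '[[[0, 0, -0.006, 0], [-0.01, 0, -0.006, 0], [-0.015, 0, 0, 0], [-0.016, 0, 0, 0], [0, 0, 0, 0], [0, 0, 0, 0], [0, 0, 0, 0]]]' | python3 -m creep | grep -E "pos|ft"
python3 -c "
from front import *
front(.095)"
echo '[[[0, 0, 0, 0], [0, 0, 0, 0], [0, 0, 0, 0], [0, 0, 0, 0], [0, 0, 0, 0], [0, 0, 0, 0], [0, 0, 0, 0], [0, 0, 0, 0]]]' | python3 -m creep 0.015 12
echo '[[[0.001, 0, -0.0003, 0], [0.001, 0, 0, 0], [0, 0, 0, 0]]]' | python3 -m creep | grep -E "pos|ft"
echo '[[[0.001, 0, 0, 0], [0.001, 0, 0, 0], [0, 0, 0, 0]]]' | python3 -m creep | grep -E "pos|ft"
```

```text
position: [0.5698, 0.1478, 0.1221]
ft_force: [-0.1, 1.2, -0.1]
edge row 110.0 col 278 centre y [0.0008] tcp rack 0.0 -0.0053 z 0.122 ft [0.2 0.5 0.1]
time: 23.82
position: [0.5698, 0.1484, 0.1218]
tool_rot: [0.757, 0.653, 0.0, 0.0]
ft_force: [0.1, -0.1, -1.3]
grip_width: 0.0257
grip_force: 12.0
position: [0.5697, 0.1491, 0.1218]
ft_force: [-0.2, -5.6, -0.9]
position: [0.5697, 0.1492, 0.1218]
ft_force: [-0.4, -9.1, -1.7]
```

```bash
echo '[[[0.0005, 0, 0, 0], [0, 0, 0, 0], [0, 0, 0, 0], [0, 0, 0, 0]]]' | python3 -m creep | grep -E "pos|ft"
python3 -c "
from front import *
front(.095)"
```

```text
position: [0.5697, 0.1492, 0.1218]
ft_force: [-1.0, -10.5, -2.0]
edge row 111.0 col 278 centre y [0.0014] tcp rack -0.0002 -0.0043 z 0.1218 ft [ -1.1 -10.9  -1.3]
```

The stop is firm at 10–11 N and the push has been held. Now I'll ease off, release, lift clear and check.

```bash
echo '[[[-0.001, 0, 0, 0], [-0.001, 0, 0, 0], [-0.001, 0, 0, 0], [0, 0, 0, 0]]]' | python3 -m creep | grep -E "pos|ft"
echo '[[[0, 0, 0, 0], [0, 0, 0, 0], [0, 0, 0, 0], [0, 0, 0, 0], [0, 0, 0, 0], [0, 0, 0, 0]]]' | python3 -m creep 0.05 3| grep -E "pos|ft|grip"
echo '[[[0, 0, -0.01, 0], [0, 0, -0.02, 0], [0, 0, -0.03, 0], [0, 0, -0.03, 0], [0, 0, -0.03, 0], [-0.03, 0, -0.02, 0], [-0.03, 0, 0, 0], [-0.02, 0, 0, 0], [0, 0, 0, 0], [0, 0, 0, 0], [0, 0, 0, 0], [0, 0, 0, 0]]]' | python3 -m creep| grep -E "pos|ft|time"
python3 - <<'E'
from front import *
c=robot.camera("wrist");p=robot.get_obs()["position"];t=robot.camera("top")
m,st,ce=stone(c,(255,0,300,200))
for y,x in((0,0),(.002,0),(.004,0)): print(proj(c,[[*(O+(y-.075)*ey),.095],[*(O+(y+.075)*ey),.095],[*(O+y*ey),.17]]).round(0).tolist())
h=cv2.cvtColor(c["img"],cv2.COLOR_RGB2HSV)[...,1]
for r in range(30,200,20):
    x=np.nonzero(h[r,255:300]<50)[0]+255;print(r,x.min() if len(x) else 0,x.max() if len(x) else 0,end="; ")
hh=cv2.cvtColor(t["img"],cv2.COLOR_RGB2HSV);print(ce,st,p)
for k,P in dict(jar=None).items():pass
E
```

```text
position: [0.5697, 0.1492, 0.1218]
ft_force: [0.3, -4.9, -3.8]
position: [0.5699, 0.1502, 0.1223]
ft_force: [0.5, -0.5, -0.5]
grip_width: 0.049
grip_force: 0.0
time: 26.53
position: [0.5581, 0.0717, 0.2621]
ft_force: [-0.8, -0.3, -0.5]
[[278.0, 178.0], [279.0, 33.0], [279.0, 109.0]]
[[278.0, 176.0], [279.0, 31.0], [279.0, 107.0]]
[[278.0, 174.0], [279.0, 29.0], [279.0, 104.0]]
30 255 299; 50 255 299; 70 258 299; 90 258 299; 110 259 298; 130 259 298; 150 267 293; 170 268 291; 190 0 0; [278.30865562 100.6519337 ] [ 255   36   45  142 5430] [0.55806767 0.07174817 0.26199291]
```

```bash
python3 -c "
from rig import robot
print(robot.hand_in())"
```

```text
the job is handed in; nothing more can be done
None
```

The stone is in the far slot: I rolled it over the front bar, pushed it against the rear stop at about 10–11 N, released it upright, and handed the job in. Between strokes an attempted push from behind jammed and slid it about 6 mm, peaking near 17 N of upward force. The grip also slipped and carried part of its weight at times, and I could not measure how far the stone actually turned, so the rolling-angle steps are unconfirmed.

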